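# Two-key gate of a plaster mould roll rack

## Task

Let the round plaster mould through the gate of the roll rack: with two fingertips press both green keys down together, hold both down until the mould has rolled down the lane and lies still against the black rubber buffer, then let both keys come back up. Do not touch, push or lift the mould itself, and leave the vase, the small upright mould and the red cup where they stand.

Things in the scene. Friction and masses are not known exactly. Their poses are not given: they have to be found in the camera images.
- rack: the roll rack, fixed to the table: a blue-walled aluminium lane 136 mm wide, 300 mm long, with a grey key box on its -x side. Origin on the table under the middle of the gate. The lane runs along the rack's y axis from -100 to +200 mm and slopes 5 degrees down towards +y; its floor is 65 mm above the table at the gate. The lane walls stand 26 mm above its floor
- key_box (a point): centre of the top of the grey key box with a yellow plate, 56 mm above the table, midway between the keys, axes as the rack's. The box is 82 mm along x, 150 mm along y; only the two keys stand on it. The mould's nearest end is at least 45 mm (in x) from the keys' centres
- buffer (a point): middle of the face of the black rubber buffer that closes the low end of the lane, 30 mm above the lane floor (the buffer rises 42 mm above it); the mould lies against it in the end, its centre 30 mm uphill of this point
- gate (a point): point on the lane floor at the middle of the gate, 65 mm above the table, axes as the rack's. Two full-width steel bars stand about 8 mm out of the floor here, one behind the other; each is lowered by its own key and either one alone stops the mould, so it rolls only when both keys are down by about 9 mm or more
- uphill_key_top (a point): centre of the top face of the green key nearer the high end: round cap 32 mm across on the key box, 86 mm above the table when up, at x = -106 mm, y = -32 mm in the rack's frame (the two keys' centres are 64 mm apart along the rack's y axis). The point moves straight down with the key; z of its axes is up
- downhill_key_top (a point): centre of the top face of the other green key, the same in form, at x = -106 mm, y = +32 mm in the rack's frame
- uphill_key (a joint): how far the uphill key is pressed, in m: 0 up, 0.016 on its hard stop. A spring pushes it back up: it needs about 1.2 N to start and 3 N at the bottom
- downhill_key (a joint): how far the downhill key is pressed, in m: 0 up, 0.016 on its hard stop, same spring. The caps stand 30 mm proud of the box, so fingertips that overhang a cap do not meet the box
- mould_center (a point): centre of the cream plaster mould, a cylinder 60 mm across and 100 mm long with two black straps, 0.2 to 0.45 kg, lying across the lane and resting on the gate bars. Once let go it rolls to the buffer within about 2 s; its centre then lies at about y = +160 mm in the rack's frame. Its axes turn as it rolls
- vase: unfired cream vase, 68 mm across, 94 mm high, loose on the table; origin at the centre of its underside. Leave it alone
- small_mould: small upright plaster cylinder with two black straps, 62 mm across, 70 mm high, loose on the table; origin at the centre of its underside. Leave it alone
- cup: red plastic cup, 68 mm across, 75 mm high, loose on the table; origin at the centre of its underside. Leave it alone
Things that resemble listed ones, but are neither listed nor needed, are in the scene too. What is shaped like the part that bears mould_center but orange or purple is not meant.

How it is judged:
On the way, in this order (a step that is already met when the one before it is completed fails the run):
1. both keys are pressed down together (each by more than 7 mm) (value of joint each of uphill_key, downhill_key above 0.007 m), for 0.1 s.
2. with both keys still held down, the mould lies still against the buffer for 0.3 s (all of step 1 and y of mould_center in the frame of rack between 0.14 and 0.175 m and x of mould_center in the frame of rack between -0.02 and 0.02 m and z of mould_center in the frame of rack below 0.092 m and linear speed of mould below 0.02 m/s), for 0.3 s.
At the end, for the whole second after the job is handed in: the mould lies still in the lane against the buffer (centre at y 140 to 175 mm and x within 20 mm in the rack's frame, not raised), both keys are back up (within 3 mm), and the vase, small mould and cup stand upright within 20 mm of where they were (y of mould_center in the frame of rack between 0.14 and 0.175 m and x of mould_center in the frame of rack between -0.02 and 0.02 m and z of mould_center in the frame of rack below 0.092 m and linear speed of mould below 0.02 m/s and value of joint each of uphill_key, downhill_key below 0.003 m and distance of each of vase, small_mould, cup from where it was at the start of the episode below 0.02 m and angle between each of vase, small_mould, cup's own z axis and vertical below 0.2 rad); the robot touches nothing.
It fails at once if one key is pressed without the other (one down by more than 11 mm while the other is down by less than 4 mm), before the mould has reached the buffer (y of mould_center in the frame of rack below 0.12 m and ((value of joint uphill_key above 0.011 m and value of joint downhill_key below 0.004 m) or (value of joint downhill_key above 0.011 m and value of joint uphill_key below 0.004 m))).
It fails at once if a key is let up (less than 6 mm down) while the mould is still rolling between gate and buffer (y of mould_center in the frame of rack between 0 and 0.12 m and value of joint any of uphill_key, downhill_key below 0.006 m).
It fails at once if the robot touches the mould in the lane (contact force between any of the fingers, the arm and mould above 0.5 N).
It fails at once if the mould is lifted (z of mould_center in the frame of rack above 0.112 m).
It fails at once if the vase, the small mould or the cup is moved by more than 20 mm or lifted (distance of any of vase, small_mould, cup from where it was at the start of the episode above 0.02 m).
It also fails if it takes over 38 s, if anything falls off the work surface, if the arm or the gripper's body presses on something with over 40 N, if the wrist force passes 120 N, or if a joint passes its speed limit or range.

## Robot

A 7-joint arm with a two-finger parallel gripper is mounted at the origin on the work surface. World frame = base frame: x ahead of the robot, y to its left, z up, the work surface at z = 0. Lengths are in m, angles in rad, forces in N, time in s.
With the tool pointing down it reaches from about 0.4 to 0.75 m from the base axis. Payload 19.5 kg.
Tool frame: the origin (TCP) lies between the finger pads; the fingertips stand 25 mm ahead of it and the grasp point (between the pads) lies 6 mm ahead of it (tip_reach is the distance from the TCP to the fingertips, in m); z points along the fingers, x is the direction in which the jaws open and shut, and the axes are right-handed (so a half turn about z gives the same grasp; the last joint's range is limited). The gripper opens to 85 mm and grips with 20 to 120 N. Pads are 22 mm wide; open, the fingers measure 114 mm over their backs; the gripper's body (76 mm by 85 mm) begins 54 mm behind the grasp point. The pads swing forward as they close: fully open they stand 13 mm farther back than shut.
Start: joints at [-1.334, 0.707, -0.028, 1.485, 0.022, 0.951, -0.075], TCP at [0.158, 0.553, 0.256] pointing down, gripper open.
Joint ranges: [-2.71, 2.71], [-0.32, 2.16], [-1.57, 1.52], [0, 2.45], [-1.46, 4.6], [0, 2.02], [-2.83, 2.83]. Speed limits (rad/s): [1.89, 1.89, 2.57, 2.57, 3.01, 3.01, 3.01].

## Interface

Orientations are given as a rotation vector (axis times angle).
In Python, from plant import read_state, camera, camera_info, job_done, tip_reach gives the robot as it stands.
- The arm moves only by the tool jog_arm, never from a script. Its argument "increments" is a list of rows, each an object with "gripper": the opening, from -1 (shut) to 1 (fully open), so that 0 is half open; "dp": the shift along the tool's x, y, z in mm, a list of three; "rotation": the turn, a rotation vector about the tool's x, y, z in rad, a list of three. A call has 1 to 5 rows; each row is the pose to reach, as a shift and turn from the pose commanded when the call began, along the tool's axes at that moment; what a row does not reach only later rows make up. A row lasts 1/12 s, in which the tool goes at most 41.7 mm and 7.16 degrees, less where a joint would pass 70% of its speed; a pose out of reach is approached as far as the arm can. A call with a gripper value outside its range is refused whole. The fingers move at their own pace and stop on an object; the grip force is fixed at half the most. Time passes only in rows, so rows that repeat a pose let the fingers close. It gives the time, the measured TCP pose, the force and the opening at its end, in the units of the state.
- read_state(): the state, without advancing time (a new reading comes with each control period).
- camera(name): name is "scene" or "top" or "wrist"; returns (picture, depth): 480x640x3 uint8, blue, green, red; 480x640 float32, m along the optical axis (not along the pixel's ray), 0 where there is no reading.
- camera_info(name): a dict with "K" (3x3 intrinsics, pixels), "cam_to_world" (4x4, takes a point from camera to world coordinates). Camera axes: x right, y up, looking along -z (the intrinsics and any distortion apply to the point x, -y, -z); pixel columns grow to the right and rows downward; lengths in m; the calibration is good to about 2 mm. A picture is of the moment at which its call begins: read the wrist's pose just before it. camera_info takes no time and is no camera call; for the wrist camera it gives the pose at the moment of the call.
- job_done(): hands the job in, once; it reports no verdict.
The state is a dict: "time": time; "q": joint angles; "joint_vel": joint speeds; "joint_efforts": joint torques, N m; "tool_pos": TCP position; "ee_rot": TCP orientation; "wrist_force": force on the tool from outside, world axes, zero at the start; "moment": the same for the moment, N m; "finger_gap": finger opening in m.
Only numpy, scipy, OpenCV 4.12 (cv2) and the standard library are available. Lean on these libraries where they do the work, as an engineer would, in place of code of your own. Each camera call takes 0.05 s, during which the arm holds its last target.

## Working session

There is one attempt and no reset: what is moved stays moved. The work goes in short steps, Python scripts to look and compute and a tool call to move; the robot and the scene stay as the last step left them, time stands still between calls to the robot, and variables do not carry over. Pictures are saved under pics/ and viewed, and the job is handed in when it is done.

Besides the shell and the picture viewer there is one more tool, called after "Call:" as name(argument=value, ...) on one line, values as JSON. jog_arm: Moves the arm, as the interface text tells. Its arguments: {"type":"object","properties":{"increments":{"type":"array","items":{"type":"object","properties":{"gripper":{"type":"number"},"dp":{"type":"array","items":{"type":"number"}},"rotation":{"type":"array","items":{"type":"number"}}}}}},"required":["increments"]}

```bash
ls; mkdir -p pics
python3 - <<'E'
from plant import *
import cv2,numpy as np
s=read_state()
for k in s: print(k,np.round(s[k],4))
for n in("scene","top"):
    p,d=camera(n); cv2.imwrite(f"pics/{n}0.png",p); np.save(f"{n}0.npy",d)
    i=camera_info(n); print(n,i)
E
```

```text
pics
time 0.0
q [-1.3337  0.7071 -0.0276  1.485   0.022   0.9509 -0.0755]
joint_vel [-0.0021  0.0009  0.0006 -0.0009 -0.0016 -0.0014  0.0005]
joint_efforts [-4.00000e-04 -8.83210e+01  1.23440e+00 -2.36177e+01  1.68000e-02
  6.10000e-03 -0.00000e+00]
tool_pos [0.1582 0.5526 0.2558]
ee_rot [ 2.5081e+00  1.8907e+00 -1.3000e-03]
wrist_force [-0.2564 -0.0745 -0.1586]
moment [ 0.0032 -0.004   0.0149]
finger_gap 0.0856
scene {'K': array([[441.10344142,   0.        , 326.13476768],
       [  0.        , 441.10344142, 234.53238701],
       [  0.        ,   0.        ,   1.        ]]), 'cam_to_world': array([[-0.68727606, -0.48997676,  0.53625964,  1.04071009],
       [ 0.72620009, -0.48062255,  0.49156423,  0.3881166 ],
       [ 0.01688343,  0.72727212,  0.68614154,  0.64223889],
       [ 0.        ,  0.        ,  0.        ,  1.        ]])}
top {'K': array([[593.41096006,   0.        , 313.49420522],
       [  0.        , 593.41096006, 237.56555349],
       [  0.        ,   0.        ,   1.        ]]), 'cam_to_world': array([[-1.99885598e-02,  9.85067475e-01, -1.71004464e-01,
         3.80463029e-01],
       [-9.99797281e-01, -2.01079089e-02,  1.03424600e-03,
        -1.41384168e-02],
       [-2.41974008e-03,  1.70990471e-01,  9.85269711e-01,
         1.30231959e+00],
       [ 0.00000000e+00,  0.00000000e+00,  0.00000000e+00,
         1.00000000e+00]])}
```

View pics/scene0.png

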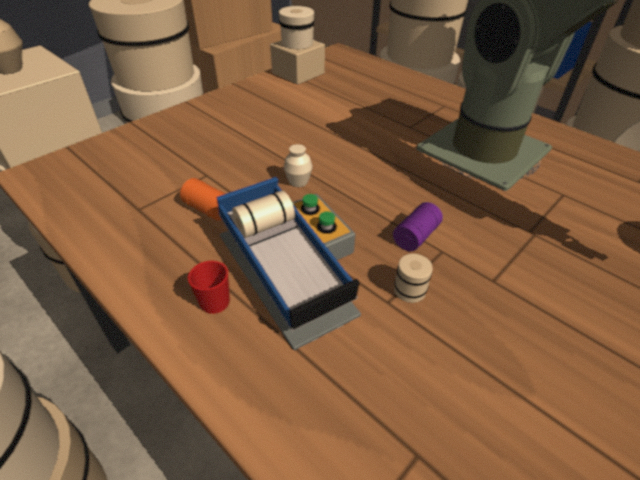

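View pics/top0.png

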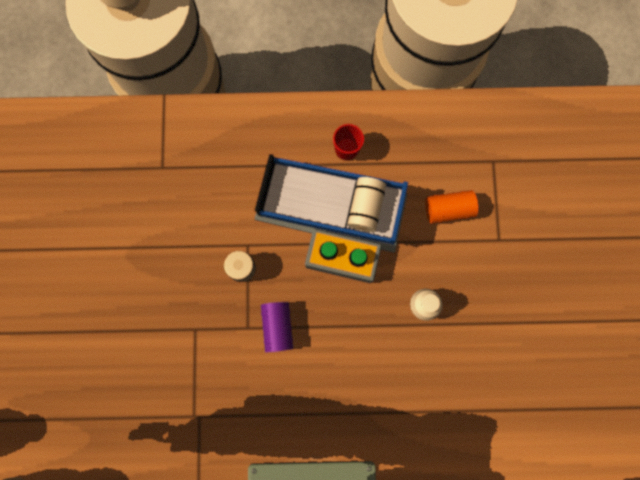

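The top picture shows two green keys at (329,250) and (359,257) on the yellow plate. The cream mould lies in the lane at (367,203) and the buffer is at (266,187), so the left key is the downhill one. The cream cylinder in the lane is the mould. Lookalikes are the orange cylinder (453,207), the purple cylinder (277,327), the small mould (238,265) and the vase (426,304). Next I'll measure and check with a crop.

```bash
cat > h.py <<'E'
import numpy as np,cv2
from plant import *
from scipy.spatial.transform import Rotation as R
def ray(info,u,v,z):
    K,T=info["K"],info["cam_to_world"]
    d=T[:3,:3]@np.array([(u-K[0,2])/K[0,0],-(v-K[1,2])/K[1,1],-1]); o=T[:3,3]
    return o+d*(z-o[2])/d[2]
def pt(info,u,v,dep):
    K,T=info["K"],info["cam_to_world"]
    return T[:3,:3]@(dep*np.array([(u-K[0,2])/K[0,0],-(v-K[1,2])/K[1,1],-1]))+T[:3,3]
def greens(p):
    h=cv2.cvtColor(p,cv2.COLOR_BGR2HSV)
    m=cv2.inRange(h,(50,150,85),(80,255,255))
    n,l,st,c=cv2.connectedComponentsWithStats(m)
    return [(c[i],st[i]) for i in range(1,n) if st[i][4]>40],l
E
python3 - <<'E'
from h import *
print(tip_reach if not callable(tip_reach) else tip_reach())
for n in("scene","top"):
    p=cv2.imread(f"pics/{n}0.png");d=np.load(f"{n}0.npy");i=camera_info(n)
    for c,s in greens(p)[0]:
        u,v=c; print(n,c,s,ray(i,u,v,.086).round(4),pt(i,u,v,d[int(v+.5),int(u+.5)]).round(4))
p=cv2.imread("pics/top0.png")[140:300,240:480]; cv2.imwrite("pics/crop0.png",cv2.resize(p,None,fx=3.3,fy=3.3,interpolation=2))
s=read_state(); print(R.from_rotvec(s["ee_rot"]).as_matrix().round(3))
E
```

```text
0.025
scene [309.88095238 200.32142857] [304 196  12  10  84] [ 0.5563 -0.1022  0.086 ] [ 0.5562 -0.1023  0.0859]
scene [326.78947368 218.01052632] [320 213  13  11  95] [ 0.5716 -0.0412  0.086 ] [ 0.5724 -0.0404  0.0869]
top [328.19879518 249.15060241] [321 243  15  14 166] [ 0.5666 -0.0454  0.086 ] [ 0.5667 -0.0454  0.0849]
top [358.11764706 256.2       ] [351 250  15  14 170] [ 0.5506 -0.1069  0.086 ] [ 0.5502 -0.1067  0.0884]
[[ 0.275  0.961 -0.   ]
 [ 0.961 -0.275 -0.001]
 [-0.001  0.    -1.   ]]
```

View pics/crop0.png

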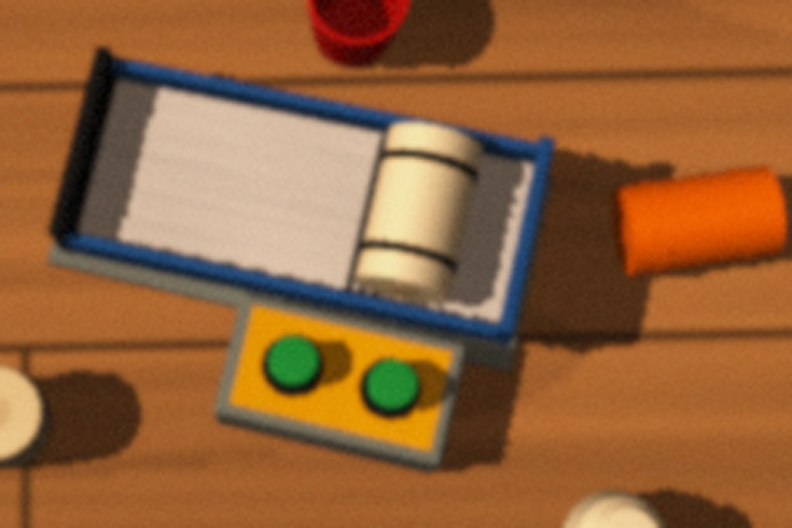

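Both views agree on the key spacing (63.5 mm) and height, but disagree on position by about 5 mm. The crop confirms the choice: green keys on the yellow plate, cream mould at the gate. I'll move over the keys and refine with the wrist camera.

Call:
jog_arm(increments=[{"dp":[-26,30,0],"rotation":[0,0,-0.027],"gripper":0.2},{"dp":[-52,60,0],"rotation":[0,0,-0.027],"gripper":0.2},{"dp":[-78,89,0],"rotation":[0,0,-0.027],"gripper":0.2},{"dp":[-104,118,0],"rotation":[0,0,-0.027],"gripper":0.2},{"dp":[-130,148,0],"rotation":[0,0,-0.027],"gripper":0.2}])

```text
time: 0.52
tool_pos: [0.2651, 0.3854, 0.2562]
ee_rot: [2.482, 1.925, -0.0]
wrist_force: [1.6, 0.5, -0.2]
finger_gap: 0.0511
```

Call:
jog_arm(increments=[{"dp":[-25,27,0],"gripper":0.2},{"dp":[-50,54,0],"gripper":0.2},{"dp":[-75,81,0],"gripper":0.2},{"dp":[-100,108,0],"gripper":0.2},{"dp":[-125,135,0],"gripper":0.2}])

```text
schema error: expected keys gripper, dp, rotation
```

Call:
jog_arm(increments=[{"dp":[-25,27,0],"gripper":0.2},{"dp":[-50,54,0],"gripper":0.2},{"dp":[-75,81,0],"gripper":0.2},{"dp":[-100,108,0],"gripper":0.2},{"dp":[-125,135,0],"gripper":0.2}])

```text
schema error: expected keys gripper, dp, rotation
```

Call:
jog_arm(increments=[{"dp":[-25,27,0],"gripper":0.2},{"dp":[-50,54,0],"gripper":0.2},{"dp":[-75,81,0],"gripper":0.2},{"dp":[-100,108,0],"gripper":0.2},{"dp":[-122,131,0],"gripper":0.2}])

```text
schema error: expected keys gripper, dp, rotation
```

Call:
jog_arm(increments=[{"dp":[0,0,0],"gripper":0.2},{"dp":[0,0,0],"gripper":0.2},{"dp":[0,0,0],"gripper":0.2}])

```text
schema error: expected keys gripper, dp, rotation
```

Run:
```python
from h import *
i=camera_info("wrist");p,d=camera("wrist");s=read_state()
cv2.imwrite("pics/w1.png",p)
print(s["tool_pos"],R.from_rotvec(s["ee_rot"]).as_matrix().round(3),i["cam_to_world"].round(3))
for c,st in greens(p)[0]:
    u,v=c; print(c,st,ray(i,u,v,.086).round(4),pt(i,u,v,d[int(v+.5),int(u+.5)]).round(4))
```

```text
[0.26989669 0.37907861 0.25637018] [[ 0.256  0.967  0.002]
 [ 0.967 -0.256 -0.004]
 [-0.003  0.003 -1.   ]] [[ 0.248 -0.923 -0.293  0.19 ]
 [ 0.969  0.236  0.077  0.405]
 [-0.001 -0.303  0.953  0.375]
 [ 0.     0.     0.     1.   ]]
```

View pics/w1.png

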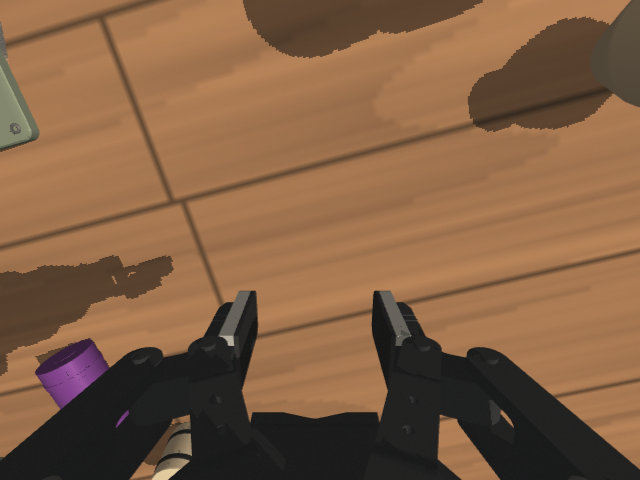

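The wrist picture shows the open fingers, tips near (245,292) and (383,292), and the purple lookalike at bottom left. The moves were refused because "rotation" was missing, so I'm resending them with it.

Call:
jog_arm(increments=[{"dp":[-25,27,0],"rotation":[0,0,0],"gripper":0.2},{"dp":[-50,54,0],"rotation":[0,0,0],"gripper":0.2},{"dp":[-75,81,0],"rotation":[0,0,0],"gripper":0.2},{"dp":[-100,108,0],"rotation":[0,0,0],"gripper":0.2},{"dp":[-125,135,0],"rotation":[0,0,0],"gripper":0.2}])

```text
time: 0.98
tool_pos: [0.3649, 0.2308, 0.2562]
ee_rot: [2.483, 1.925, -0.0]
wrist_force: [0.5, 1.9, -0.1]
finger_gap: 0.0515
```

Call:
jog_arm(increments=[{"dp":[-25,27,0],"rotation":[0,0,0],"gripper":0.2},{"dp":[-50,54,0],"rotation":[0,0,0],"gripper":0.2},{"dp":[-75,81,0],"rotation":[0,0,0],"gripper":0.2},{"dp":[-100,108,0],"rotation":[0,0,0],"gripper":0.2},{"dp":[-125,135,0],"rotation":[0,0,0],"gripper":0.2}])

```text
time: 1.4
tool_pos: [0.4646, 0.0759, 0.2563]
ee_rot: [-2.483, -1.925, 0.0]
wrist_force: [-0.2, 0.8, 1.3]
finger_gap: 0.0511
```

Call:
jog_arm(increments=[{"dp":[-25,27,0],"rotation":[0,0,0],"gripper":0.2},{"dp":[-50,54,0],"rotation":[0,0,0],"gripper":0.2},{"dp":[-75,81,0],"rotation":[0,0,0],"gripper":0.2},{"dp":[-100,108,0],"rotation":[0,0,0],"gripper":0.2},{"dp":[-122,131,0],"rotation":[0,0,0],"gripper":0.2}])

```text
time: 1.82
tool_pos: [0.5611, -0.0756, 0.2561]
ee_rot: [2.484, 1.923, -0.001]
wrist_force: [-0.1, -0.4, -0.8]
finger_gap: 0.0512
```

Call:
jog_arm(increments=[{"dp":[0,0,0],"rotation":[0,0,0],"gripper":0.2},{"dp":[0,0,0],"rotation":[0,0,0],"gripper":0.2},{"dp":[0,0,0],"rotation":[0,0,0],"gripper":0.2}])

```text
time: 2.07
tool_pos: [0.5601, -0.0724, 0.2561]
ee_rot: [-2.482, -1.925, 0.0]
wrist_force: [-0.1, 0.1, 0.9]
finger_gap: 0.0511
```

Run:
```python
from h import *
i=camera_info("wrist");p,d=camera("wrist");s=read_state()
cv2.imwrite("pics/w2.png",p)
print(s["tool_pos"],R.from_rotvec(s["ee_rot"]).as_matrix().round(3),i["cam_to_world"].round(3))
for c,st in greens(p)[0]:
    u,v=c; print(c,st,ray(i,u,v,.086).round(4),pt(i,u,v,d[int(v+.5),int(u+.5)]).round(4))
```

```text
[ 0.56007715 -0.0720796   0.25627714] [[ 0.248  0.969 -0.   ]
 [ 0.969 -0.248  0.   ]
 [ 0.    -0.001 -1.   ]] [[ 0.248 -0.923 -0.292  0.485]
 [ 0.969  0.237  0.076 -0.053]
 [-0.001 -0.302  0.953  0.375]
 [ 0.     0.     0.     1.   ]]
```

View pics/w2.png

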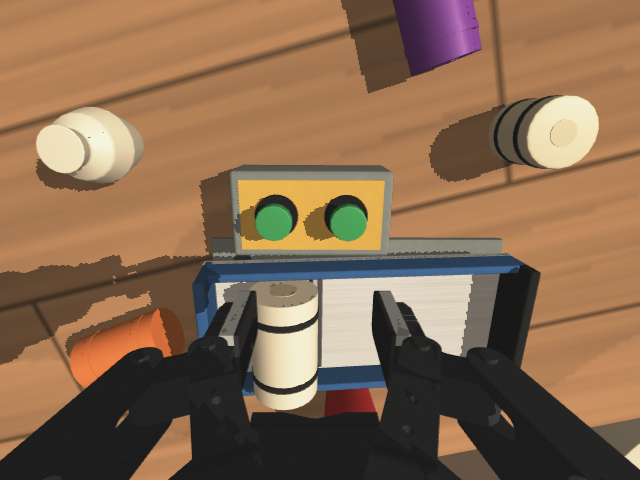

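The wrist view shows the keys at about (274,221) for uphill and (349,221) for downhill, with the mould at the gate beyond them. I'll loosen the colour threshold to measure them.

Run:
```python
from h import *
p=cv2.imread("pics/w2.png"); i=camera_info("wrist")
s=read_state();M=R.from_rotvec(s["ee_rot"]).as_matrix()
h=cv2.cvtColor(p,cv2.COLOR_BGR2HSV); print(h[221,274],h[221,349])
m=cv2.inRange(h,(45,60,110),(85,255,255))
n,l,st,c=cv2.connectedComponentsWithStats(m); q=[]
for k in range(1,n):
  if st[k][4]>100:
    w=ray(i,*c[k],.086); print(c[k],st[k],w.round(4)); q.append(w)
q=np.array(q); print("mid",q.mean(0),"sp",np.linalg.norm(q[0]-q[1]),"d tool mm",1000*M.T@(q.mean(0)-s["tool_pos"]))
print("each in tool",((q-s["tool_pos"])@M*1000).round(1))
# fingertip inner edges in image -> tip height?
print("TCP pix check", i["K"].round(1))
T=i["cam_to_world"];tip=s["tool_pos"]+M@np.array([0,0,.025])
for x in(-.0256,.0256):
    t=tip+M@np.array([x,0,0]); a=T[:3,:3].T@(t-T[:3,3]); K=i["K"]; print(K[0,2]-K[0,0]*a[0]/a[2],K[1,2]+K[1,1]*a[1]/a[2])
```

```text
[ 65 134 162] [ 65 133 163]
[273.61041466 222.30279653] [ 255  205   37   36 1037] [ 0.5521 -0.1058  0.086 ]
[348.33097881 222.89001009] [331 206  36  35 991] [ 0.5684 -0.0442  0.086 ]
mid [ 0.56024173 -0.07497195  0.086     ] sp 0.06374588000222933 d tool mm [ -2.81149149   0.96941943 170.2758172 ]
each in tool [[-34.7   0.7 170.3]
 [ 29.1   1.2 170.3]]
TCP pix check [[351.3   0.  314.3]
 [  0.  351.3 237.4]
 [  0.    0.    1. ]]
258.0199500209241 303.7926271058346
369.76323667882656 303.880510284646
```

The wrist view puts the midpoint at (0.560, -0.075), between the other two estimates, with 63.7 mm spacing. Each finger is centred about ±33 mm at this gap, so the tips land on the caps. I'll correct and descend.

Call:
jog_arm(increments=[{"dp":[-3,0,25],"rotation":[0,0,0],"gripper":0.2},{"dp":[-3,0,55],"rotation":[0,0,0],"gripper":0.2},{"dp":[-3,0,85],"rotation":[0,0,0],"gripper":0.2},{"dp":[-3,0,110],"rotation":[0,0,0],"gripper":0.2},{"dp":[-3,0,120],"rotation":[0,0,0],"gripper":0.2}])

```text
time: 2.53
tool_pos: [0.5584, -0.0748, 0.1337]
ee_rot: [-2.479, -1.925, 0.004]
wrist_force: [-0.9, 0.2, -0.4]
finger_gap: 0.0514
```

Call:
jog_arm(increments=[{"dp":[0,0,0],"rotation":[0,0,0],"gripper":0.2},{"dp":[0,0,0],"rotation":[0,0,0],"gripper":0.2},{"dp":[0,0,0],"rotation":[0,0,0],"gripper":0.2}])

```text
time: 2.78
tool_pos: [0.5603, -0.0758, 0.1379]
ee_rot: [2.481, 1.924, 0.002]
wrist_force: [0.1, -0.5, -0.1]
finger_gap: 0.0513
```

Run:
```python
from h import *
s=read_state();print(s["tool_pos"],s["wrist_force"],s["time"])
p,d=camera("wrist");cv2.imwrite("pics/w3.png",p)
p,d=camera("scene");cv2.imwrite("pics/s3.png",cv2.resize(p[120:320,180:400],None,fx=3,fy=3,interpolation=2))
```

```text
[ 0.56027217 -0.07577951  0.13789638] [ 0.12639686 -0.52788765 -0.09900977] 2.7833
```

View pics/w3.png

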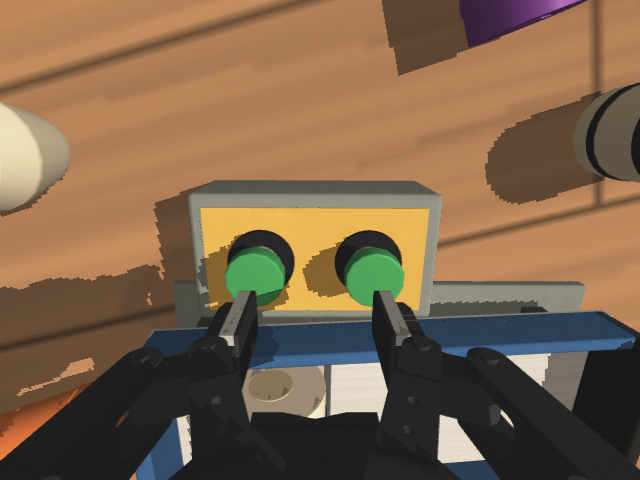

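View pics/s3.png

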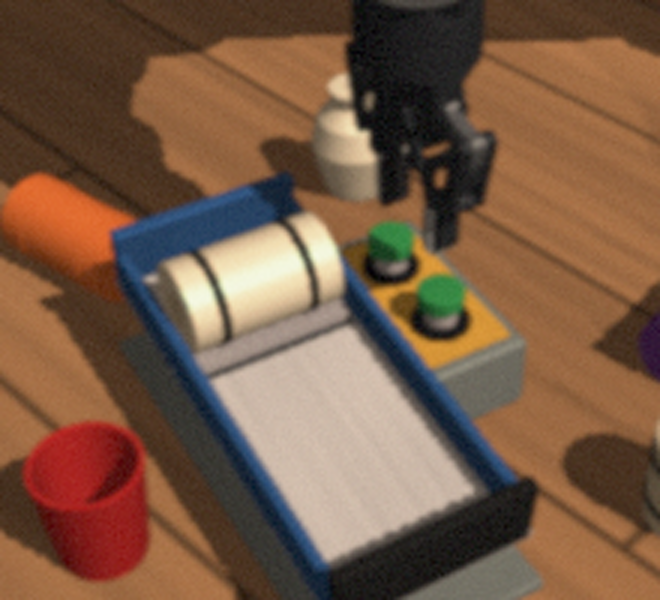

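The wrist picture shows both fingertips above the caps: caps centred at (255,277) and (374,277), tips near (248,292) and (382,292). The scene view shows the mould still at the gate. Now I'll press slowly and watch the force.

Call:
jog_arm(increments=[{"dp":[0,0,8],"rotation":[0,0,0],"gripper":0.2},{"dp":[0,0,16],"rotation":[0,0,0],"gripper":0.2},{"dp":[0,0,20],"rotation":[0,0,0],"gripper":0.2},{"dp":[0,0,20],"rotation":[0,0,0],"gripper":0.2},{"dp":[0,0,20],"rotation":[0,0,0],"gripper":0.2}])

```text
time: 3.3
tool_pos: [0.5595, -0.076, 0.116]
ee_rot: [-2.483, -1.925, 0.001]
wrist_force: [0.3, -0.4, -0.4]
finger_gap: 0.0508
```

Call:
jog_arm(increments=[{"dp":[0,0,3],"rotation":[0,0,0],"gripper":0.2},{"dp":[0,0,5],"rotation":[0,0,0],"gripper":0.2},{"dp":[0,0,5],"rotation":[0,0,0],"gripper":0.2},{"dp":[0,0,5],"rotation":[0,0,0],"gripper":0.2},{"dp":[0,0,5],"rotation":[0,0,0],"gripper":0.2}])

```text
time: 3.72
tool_pos: [0.5597, -0.076, 0.1114]
ee_rot: [2.483, 1.925, -0.0]
wrist_force: [0.1, 0.4, -0.2]
finger_gap: 0.0511
```

Run:
```python
from h import *
s=read_state();print(s["tool_pos"],s["wrist_force"],s["moment"],s["time"])
p,d=camera("wrist");cv2.imwrite("pics/w4.png",p)
p,d=camera("scene");cv2.imwrite("pics/s4.png",cv2.resize(p[120:320,180:400],None,fx=3,fy=3,interpolation=2))
```

```text
[ 0.55968328 -0.07603992  0.11140109] [ 0.10242117  0.36041305 -0.19782306] [ 0.02922467 -0.03596491  0.01290776] 3.7167
```

View pics/w4.png

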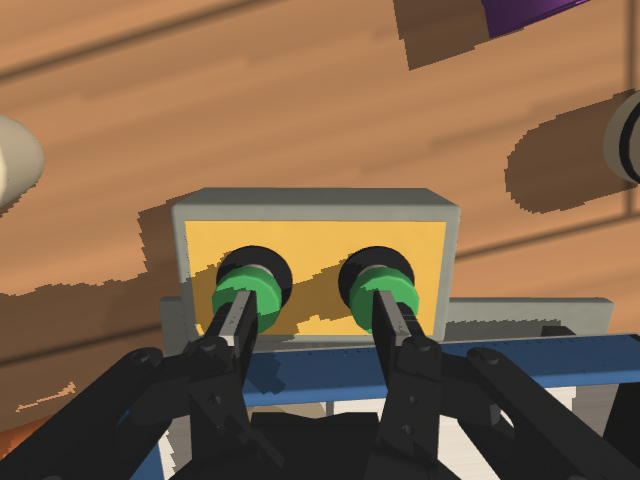

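View pics/s4.png

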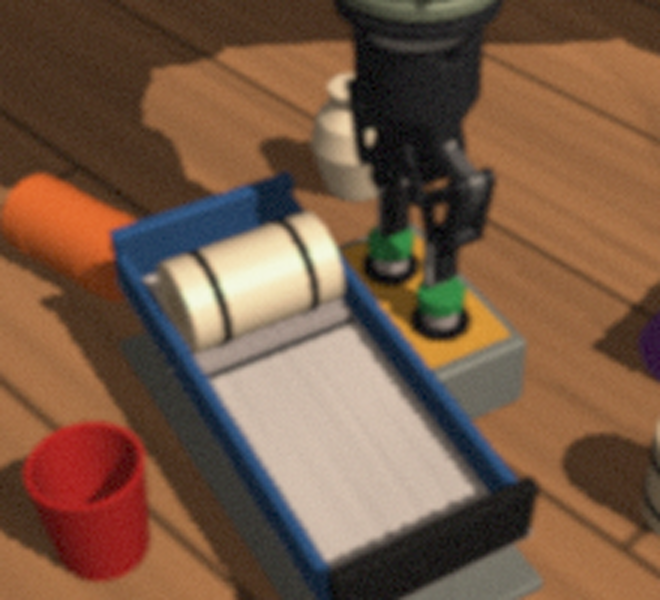

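Both fingertips are centred over the caps, tips at (248,292) and (382,292), with no contact force yet. I'll continue down in small steps.

Call:
jog_arm(increments=[{"dp":[0,0,2],"rotation":[0,0,0],"gripper":0.2},{"dp":[0,0,4],"rotation":[0,0,0],"gripper":0.2},{"dp":[0,0,6],"rotation":[0,0,0],"gripper":0.2},{"dp":[0,0,6],"rotation":[0,0,0],"gripper":0.2},{"dp":[0,0,6],"rotation":[0,0,0],"gripper":0.2}])

```text
time: 4.23
tool_pos: [0.5597, -0.076, 0.1052]
ee_rot: [2.483, 1.925, -0.0]
wrist_force: [-0.2, -0.4, 3.2]
finger_gap: 0.0514
```

Call:
jog_arm(increments=[{"dp":[0,0,2],"rotation":[0,0,0],"gripper":0.2},{"dp":[0,0,4],"rotation":[0,0,0],"gripper":0.2},{"dp":[0,0,4],"rotation":[0,0,0],"gripper":0.2},{"dp":[0,0,4],"rotation":[0,0,0],"gripper":0.2},{"dp":[0,0,4],"rotation":[0,0,0],"gripper":0.2}])

```text
time: 4.65
tool_pos: [0.5595, -0.076, 0.1012]
ee_rot: [-2.483, -1.925, 0.001]
wrist_force: [0.4, 0.6, -0.2]
finger_gap: 0.0512
```

The force read 3.2 N, then -0.2 N after going deeper, which doesn't fit. I'll look before going on.

Run:
```python
from h import *
s=read_state();print(s["tool_pos"],s["wrist_force"],s["moment"],s["time"])
p,d=camera("wrist");cv2.imwrite("pics/w5.png",p);cv2.imwrite("pics/w5.png",cv2.resize(p[200:420,160:480],None,fx=2.5,fy=2.5))
s=read_state();print(s["tool_pos"],s["wrist_force"],s["moment"],s["time"])
p,d=camera("scene");cv2.imwrite("pics/s5.png",cv2.resize(p[140:280,220:400],None,fx=4,fy=4,interpolation=2))
s=read_state();print(s["tool_pos"],s["wrist_force"],s["moment"],s["time"])
```

```text
[ 0.55953725 -0.07599943  0.10120375] [ 0.41092799  0.59988634 -0.15525798] [ 0.0512129  -0.03729888  0.01073336] 4.65
[ 0.5595502  -0.07601954  0.10122066] [-0.12316602  0.14114157  0.00824986] [-0.02645524 -0.0209408   0.02390461] 4.7
[ 0.55952091 -0.07600888  0.10124176] [-0.36394044 -0.11830272  1.61136624] [-0.10826994  0.12526975 -0.03046536] 4.75
```

View pics/w5.png

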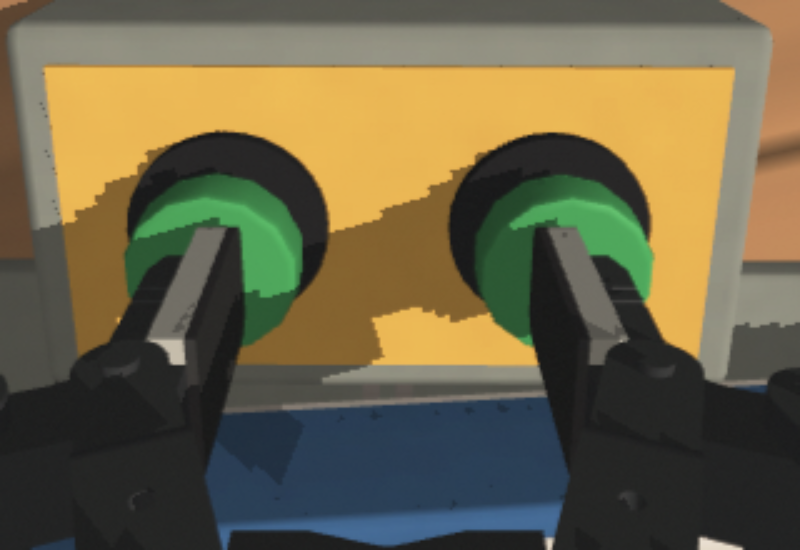

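View pics/s5.png

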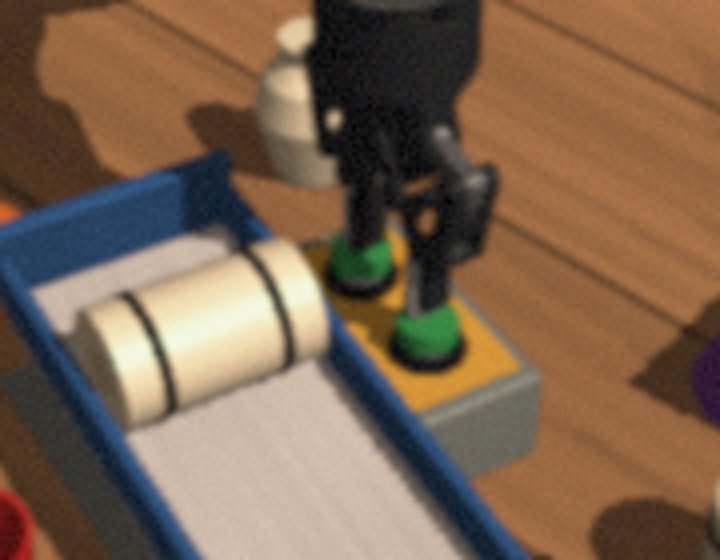

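The keys are already well down and the mould seems to have rolled over the gate strip. I'll press further straight away and hold.

Call:
jog_arm(increments=[{"dp":[0,0,2],"rotation":[0,0,0],"gripper":0.2},{"dp":[0,0,4],"rotation":[0,0,0],"gripper":0.2},{"dp":[0,0,4],"rotation":[0,0,0],"gripper":0.2},{"dp":[0,0,4],"rotation":[0,0,0],"gripper":0.2}])

```text
time: 5.08
tool_pos: [0.5596, -0.076, 0.0972]
ee_rot: [-2.483, -1.925, 0.0]
wrist_force: [-1.7, 0.4, 5.0]
finger_gap: 0.0516
```

Run:
```python
from h import *
s=read_state();print(s["tool_pos"],s["wrist_force"],s["moment"],s["time"])
p,d=camera("scene");cv2.imwrite("pics/s6.png",cv2.resize(p[140:320,200:400],None,fx=3.3,fy=3.3,interpolation=2))
```

```text
[ 0.55955491 -0.07602398  0.09724811] [-1.65842952  0.39274061  5.02041274] [ 0.00734684  0.3531968  -0.0420007 ] 5.0833
```

View pics/s6.png

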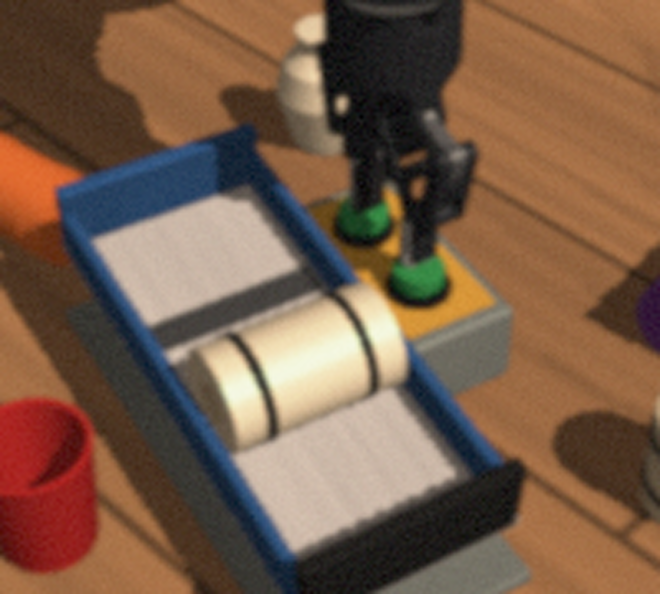

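Both keys are down and the mould is mid-lane at about (300,365) in the crop. Now I'll hold still.

Call:
jog_arm(increments=[{"dp":[0,0,0],"rotation":[0,0,0],"gripper":0.2},{"dp":[0,0,0],"rotation":[0,0,0],"gripper":0.2},{"dp":[0,0,0],"rotation":[0,0,0],"gripper":0.2},{"dp":[0,0,0],"rotation":[0,0,0],"gripper":0.2},{"dp":[0,0,0],"rotation":[0,0,0],"gripper":0.2}])

```text
time: 5.55
tool_pos: [0.5596, -0.076, 0.0973]
ee_rot: [-2.483, -1.925, 0.0]
wrist_force: [-2.7, 0.9, 4.6]
finger_gap: 0.0513
```

Call:
jog_arm(increments=[{"dp":[0,0,0],"rotation":[0,0,0],"gripper":0.2},{"dp":[0,0,0],"rotation":[0,0,0],"gripper":0.2},{"dp":[0,0,0],"rotation":[0,0,0],"gripper":0.2},{"dp":[0,0,0],"rotation":[0,0,0],"gripper":0.2},{"dp":[0,0,0],"rotation":[0,0,0],"gripper":0.2}])

```text
time: 5.97
tool_pos: [0.5596, -0.076, 0.0973]
ee_rot: [-2.483, -1.925, 0.0]
wrist_force: [-2.3, 0.6, 5.0]
finger_gap: 0.0514
```

Call:
jog_arm(increments=[{"dp":[0,0,0],"rotation":[0,0,0],"gripper":0.2},{"dp":[0,0,0],"rotation":[0,0,0],"gripper":0.2},{"dp":[0,0,0],"rotation":[0,0,0],"gripper":0.2},{"dp":[0,0,0],"rotation":[0,0,0],"gripper":0.2},{"dp":[0,0,0],"rotation":[0,0,0],"gripper":0.2}])

```text
time: 6.38
tool_pos: [0.5596, -0.076, 0.0973]
ee_rot: [-2.483, -1.925, 0.0]
wrist_force: [-1.6, 0.3, 4.7]
finger_gap: 0.0517
```

Call:
jog_arm(increments=[{"dp":[0,0,0],"rotation":[0,0,0],"gripper":0.2},{"dp":[0,0,0],"rotation":[0,0,0],"gripper":0.2},{"dp":[0,0,0],"rotation":[0,0,0],"gripper":0.2},{"dp":[0,0,0],"rotation":[0,0,0],"gripper":0.2},{"dp":[0,0,0],"rotation":[0,0,0],"gripper":0.2}])

```text
time: 6.8
tool_pos: [0.5596, -0.076, 0.0973]
ee_rot: [2.483, 1.925, -0.0]
wrist_force: [-4.0, 0.5, 4.5]
finger_gap: 0.0514
```

Call:
jog_arm(increments=[{"dp":[0,0,0],"rotation":[0,0,0],"gripper":0.2},{"dp":[0,0,0],"rotation":[0,0,0],"gripper":0.2},{"dp":[0,0,0],"rotation":[0,0,0],"gripper":0.2},{"dp":[0,0,0],"rotation":[0,0,0],"gripper":0.2},{"dp":[0,0,0],"rotation":[0,0,0],"gripper":0.2}])

```text
time: 7.22
tool_pos: [0.5596, -0.076, 0.0973]
ee_rot: [2.483, 1.925, -0.0]
wrist_force: [-4.8, 0.3, 5.0]
finger_gap: 0.0513
```

Run:
```python
from h import *
p,d=camera("scene")
for k in range(6): camera("top")
p2,d=camera("scene")
s=read_state();print(s["tool_pos"],s["wrist_force"],s["moment"],s["time"])
print("diff",cv2.absdiff(cv2.GaussianBlur(p,(5,5),0),cv2.GaussianBlur(p2,(5,5),0))[140:320,200:400].max())
cv2.imwrite("pics/s7.png",cv2.resize(p2[140:320,200:400],None,fx=3.3,fy=3.3,interpolation=2))
```

```text
[ 0.55961916 -0.0760558   0.09732317] [-4.40152316 -0.31974829  5.63963771] [ 0.11813668  0.96759724 -0.00215384] 7.6167
diff 6
```

View pics/s7.png

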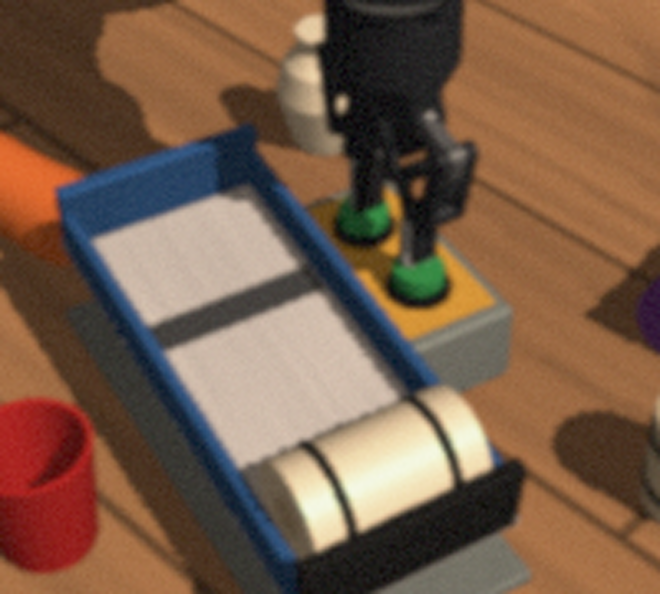

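The mould lies still against the buffer, around (385,460) in the crop, with no change over 0.35 s and both keys down. Now I'll lift straight up.

Call:
jog_arm(increments=[{"dp":[0,0,-4],"rotation":[0,0,0],"gripper":0.2},{"dp":[0,0,-10],"rotation":[0,0,0],"gripper":0.2},{"dp":[0,0,-18],"rotation":[0,0,0],"gripper":0.2},{"dp":[0,0,-35],"rotation":[0,0,0],"gripper":0.2},{"dp":[0,0,-60],"rotation":[0,0,0],"gripper":0.2}])

```text
time: 8.03
tool_pos: [0.5593, -0.0759, 0.1575]
ee_rot: [-2.482, -1.924, 0.002]
wrist_force: [0.2, -0.2, 0.4]
finger_gap: 0.051
```

Call:
jog_arm(increments=[{"dp":[0,0,-30],"rotation":[0,0,0],"gripper":0.2},{"dp":[0,0,-60],"rotation":[0,0,0],"gripper":0.2},{"dp":[0,0,-80],"rotation":[0,0,0],"gripper":0.2},{"dp":[0,0,-80],"rotation":[0,0,0],"gripper":0.2},{"dp":[0,0,-80],"rotation":[0,0,0],"gripper":0.2}])

```text
time: 8.45
tool_pos: [0.5601, -0.0761, 0.2386]
ee_rot: [2.481, 1.924, 0.003]
wrist_force: [-0.1, -0.3, -0.4]
finger_gap: 0.0511
```

Call:
jog_arm(increments=[{"dp":[0,0,0],"rotation":[0,0,0],"gripper":0.2},{"dp":[0,0,0],"rotation":[0,0,0],"gripper":0.2},{"dp":[0,0,0],"rotation":[0,0,0],"gripper":0.2},{"dp":[0,0,0],"rotation":[0,0,0],"gripper":0.2},{"dp":[0,0,0],"rotation":[0,0,0],"gripper":0.2}])

```text
time: 8.87
tool_pos: [0.5596, -0.076, 0.237]
ee_rot: [-2.482, -1.925, 0.001]
wrist_force: [-1.1, 1.0, 0.7]
finger_gap: 0.0511
```

Run:
```python
from h import *
p,d=camera("scene");i=camera_info("scene")
s=read_state();print(s["tool_pos"],s["wrist_force"],s["time"])
h=cv2.cvtColor(p,cv2.COLOR_BGR2HSV)
for c,st in greens(p)[0]: print(c,st,pt(i,*c,d[int(c[1]+.5),int(c[0]+.5)]).round(4))
p0=cv2.imread("pics/scene0.png")
print("vase/small/cup diff", [int(cv2.absdiff(cv2.blur(p,(5,5)),cv2.blur(p0,(5,5)))[b:e,a:f].max()) for a,f,b,e in((283,315,145,188),(392,436,252,303),(186,233,258,314))])
cv2.imwrite("pics/s8.png",cv2.resize(p[130:330,170:450],None,fx=2.8,fy=2.8,interpolation=2))
```

```text
[ 0.55960388 -0.07599444  0.23704835] [ 0.20904162  1.16665828 -0.19843584] 8.9167
[309.8   200.275] [304 196  12  10  80] [ 0.5555 -0.1032  0.0851]
[326.51162791 218.1744186 ] [320 213  13  11  86] [ 0.5724 -0.0412  0.086 ]
vase/small/cup diff [22, 8, 6]
```

View pics/s8.png

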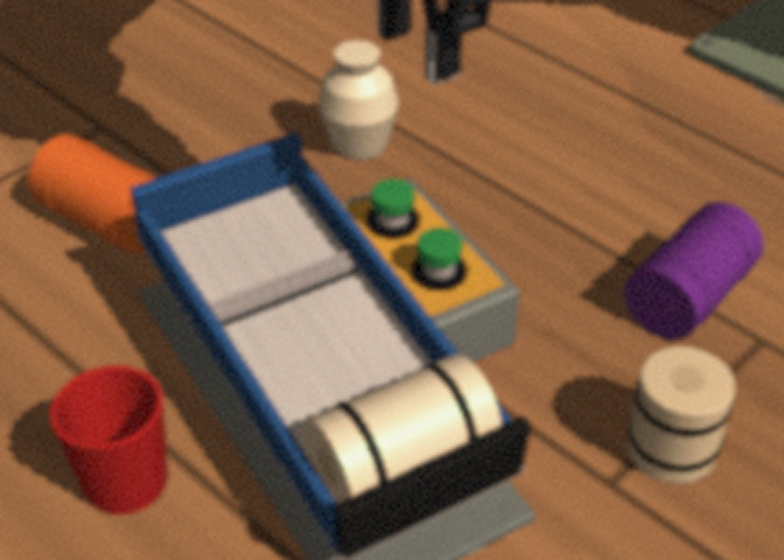

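Both keys are back up at 85–86 mm, the mould rests on the buffer, and the vase, small mould and cup stand where they were. I'm handing the job in.

```bash
python3 -c "
from plant import *
print(job_done())"
```

```text
the job is handed in; nothing more can be done
None
```

I pressed both green keys down together with the two fingertips and held them until the mould had rolled to the buffer and lain still. Then I lifted straight up and handed the job in at about 8.9 s. No verdict is reported.

**Last checks:**
- **Keys:** both measure 85–86 mm high, the same as at the start.
- **Mould:** it lies against the buffer, and two pictures 0.35 s apart while the keys were held showed no motion. I judged its position by eye and did not measure its coordinates in the rack's frame.
- **Vase, small mould and cup:** all stand as before. The small mould and cup areas matched the first picture. The vase area differed slightly, probably from the arm's shadow, and the vase looks unmoved.
- **Arm:** it is clear of everything, about 0.14 m above its pressing position.

**What disagreed:**
- The scene and top cameras put the keys about 5 mm apart. I used the wrist camera's position, which fell between them.
- The wrist force read close to zero on a few readings while the keys were partly down, so I relied on the pictures instead.
- While I held the keys, a sideways force of up to about 5 N built up, cause unknown. It was gone once I lifted.
- The mould began to roll slightly before I expected it, with the keys part-way down. I pressed deeper at once and neither key was let up.
- My first batch of moves over the rack was refused because the rotation value was missing. I resent it with no other effect.

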